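# Wind open the red-handled glue press

### The arm

A 6-joint arm with a two-finger parallel gripper is mounted at the origin on the work surface. World frame = base frame: x ahead of the robot, y to its left, z up, the work surface at z = 0. Lengths are in mm, angles in degrees, forces in N, time in s.
With the tool pointing down it reaches from about 350 to 850 mm from the base axis. Payload 8.1 kg.
Tool frame: the origin (TCP) lies at the very end of the fingers, on their centre line; the grasp point (between the pads) lies 19 mm behind it; z points along the fingers, y is the line along which they close (so a half turn about z gives the same grasp; the last joint's range is limited). The gripper opens to 85 mm and grips with 20 to 120 N. Pads are 22 mm wide; open, the fingers measure 114 mm over their backs; the gripper's body (76 mm by 85 mm) begins 54 mm behind the grasp point. The pads swing forward as they close: fully open they stand 13 mm farther back than shut.
Start: joints at [-82.242, 7.471, 85.268, -0, 87.261, -4.893], TCP at [131.426, -585.434, 231.292] pointing down, gripper open.
Joint ranges: [-169.43, 169.43], [-51.17, 129.36], [1.28, 143.12], [-76.62, 256.62], [0, 156.53], [-152.29, 152.29]. Speed limits (degrees/s): [136.94, 136.94, 159.86, 180, 180, 180].

### API

Orientations are given as [roll, pitch, yaw] about the fixed x, y, z axes, in that order (R = Rz(yaw) Ry(pitch) Rx(roll)).
In Python, from bench import sense, eyes, job, models gives the robot as it stands. The module is installed in compiled form; this text tells all that it offers.
- The arm moves only by the tool apply_moves, never from a script. Its argument "rows" is a list of rows, each a list of 6 numbers: the shift along the tool's x, y, z in mm, then the turn, a rotation vector about the tool's x, y, z in rad. In form: [[dx, dy, dz, rx, ry, rz], ...]. A call has exactly 5 rows; each row shifts and turns the commanded pose from where the row before left it, along the tool's axes as they then stand; what a row does not reach is not made up. A row lasts 1/8 s, in which the tool goes at most 62.5 mm and 10.7 degrees, less where a joint would pass 70% of its speed; a pose out of reach is approached as far as the arm can. A call is refused whole if a number of a shift passes 62.5 or a number of a turn 0.188, either way. A call with a gripper value outside its range is refused whole. "fingers" is the finger opening in mm, from 0 to 85.4, set as the call begins (left out, the last holds). The fingers move at their own pace and stop on an object; "grip_force" is the grip in N (left out, the last holds). Time passes only in rows, so rows that do not move let the fingers close, or fill a call up. It gives the time, the measured TCP pose, the force, the opening and the grip force at its end, in the units of the state.
- sense(): the state, without advancing time (a new reading comes with each control period).
- eyes.snapshot(name): name is "scene" or "side" or "wrist"; returns (picture, depth): 480x640x3 uint8, red, green, blue; 480x640 float32, mm along the optical axis (not along the pixel's ray), 0 where there is no reading.
- eyes.get_calibration(name): a dict with "intrinsics" (3x3 intrinsics, pixels), "R" (3x3) and "t" (3): a world point X has camera coordinates R X + t; the wrist camera has in their place "mount" (4x4, takes a point from camera to tool coordinates, whose origin is the TCP and whose axes are the flange's). Camera axes: x right, y down, z forward; pixel columns grow to the right and rows downward; lengths in mm; the calibration is good to about 2 mm. The wrist camera is an equidistant fisheye: a pixel r from the principal point sees the ray r / f radians off the axis. A picture is of the moment at which its call begins: read the wrist's pose just before it. get_calibration takes no time and is no camera call.
- job.hand_in(): hands the job in; it is judged then, once.
Trained networks look in the newest picture that a camera, given by its name, has taken for a name from the list of things; names that differ only in an ending like _2 or _b are one class to them, and where a whole thing is asked for, a point or a joint stands for the part that bears it (a point fixed in the world has none). Each returns a list of dicts, best first, with "confidence" (0 to 1); they miss things now and then, are a little off and sometimes report something else, mostly with a low value. They report only what shows in the picture. A call takes as long as a camera call. They do not tell look-alikes from the thing itself.
- models.boxes_of(name, camera): "xyz" ([x, y, z] in mm, in world coordinates, good to about 4 mm: the middle of the surface that is visible of it).
- models.cut_out(name, camera): "pixels" (480x640 bool, what is visible of it).
- models.place_of(name, camera): "xyz" ([x, y, z] in mm, in world coordinates, good to about 4 mm: a listed point, or the origin of a listed thing).
The state is a dict: "time": time; "joint_pos": joint angles; "qd": joint speeds; "joint_efforts": joint torques, N m; "tool_pos": TCP position; "tcp_rot": TCP orientation; "ft_force": force on the tool from outside, world axes, zero at the start; "wrist_torque": the same for the moment, N m; "finger_gap": finger opening in mm; "grip_force": force on a finger pad.
Only numpy, scipy, OpenCV 4.12 (cv2) and the standard library are available. Lean on these libraries where they do the work, as an engineer would, in place of code of your own. Each camera call takes 0.05 s, during which the arm holds its last target. There are 200 camera calls.

### The job

The glue in the press with the red-handled crank has set: take the red handle and wind the crank three full turns anticlockwise (seen from above) to lift the press plate, then let go and leave the crank in place. Keep the crank down on its square shaft end the whole time, as it is only pushed on. The piece in the blue-handled press is still drying, so leave that press's crank as it is.

Things in the scene. Friction and masses are not known exactly. Their poses are not given: they have to be found in the camera images.
- crank_red: Loose steel crank, 350 g, pushed onto the press's upright square shaft. Origin: centre of the hub's underside, on the turning axis; z up, x along the arm to the handle. Hub (34 mm square) and arm end 30 mm above the origin. Handle: upright RED round grip, 24 mm diameter, axis 50 mm out along x, 32 to 102 mm above the origin (its pin to 108); spins freely on its pin, so the gripper need not turn.
- spindle_red (a joint): Turn of the red press's upright shaft, rad: 0 at the start (shut), growing anticlockwise seen from above; 6.28 is one turn and lifts the plate 8 mm. It stays where left; stops at 0 and 4 turns. The crank has about 7 degrees of free play each way before the shaft follows, and does not rise. Needs 2 to 3 N at the handle.
- shaft_red (a point): Centre of the top face of the red press's 18 mm square steel shaft end, inside the crank's hub, 144 mm above the table. The seated crank's origin is 22 mm below it; the socket has 1 mm play each side, so the crank may lean a few degrees. The press is fixed: green base 120 x 200 mm, two posts, green crossbar; all of it is below the crank arm.
- handle_blue (a point): Centre of the BLUE handle grip on the second, otherwise identical press: 50 mm out from its shaft, 192 mm above the table. Leave it alone.
Things that resemble listed ones, but are neither listed nor needed, are in the scene too. What is shaped like the part that bears spindle_red but orange is not meant. Leave any pink look-alike of the crank_red alone.

How it is judged:
By the outcome, as a careful person would: the job done as asked, in the order asked, and still so for the second after the job is handed in, with the robot touching nothing.
It also fails if it takes over 61 s, if anything falls off the work surface, if the arm or the gripper's body presses on something with over 40 N, if the wrist force passes 120 N, or if a joint passes its speed limit or range.

## Working session

There is one attempt and no reset: what is moved stays moved. The work goes in short steps, Python scripts to look and compute and a tool call to move; the robot and the scene stay as the last step left them, time stands still between calls to the robot, and variables do not carry over. Pictures are saved under pics/ and viewed, at most 10 in all, crops included, and the job is handed in when it is done.

Besides the shell and the picture viewer there is one more tool, called after "Emit:" as a command line: name --pt "numbers of a row" for each row, then --argument value for the rest. apply_moves: Moves the arm, as the interface text tells. Its arguments: {"type":"object","properties":{"rows":{"type":"array"},"fingers":{"type":"number"},"grip_force":{"type":"number"}},"required":["rows"]}

```bash
mkdir -p pics
python3 - <<'E'
from bench import sense, eyes, models
import cv2
s=sense();print(s['time'],s['tool_pos'],s['tcp_rot'])
for c in("scene","side"):
    p,d=eyes.snapshot(c);cv2.imwrite(f"pics/{c}0.png",p[:,:,::-1])
    for n in("crank_red","shaft_red","handle_blue"):
        for r in models.place_of(n,c):print(c,n,r)
E
```

```text
0.0 [ 131.35334615 -584.88292311  230.24716179] [-1.79895563e+02 -8.30241275e-03  1.26503989e+01]
scene crank_red {'xyz': [511.3, 159.2, 122.5], 'confidence': 0.7}
scene crank_red {'xyz': [669.4, 133.2, 3.3], 'confidence': 0.59}
scene shaft_red {'xyz': [307.2, -210.7, 148.0], 'confidence': 0.83}
scene shaft_red {'xyz': [274.2, 283.8, 144.0], 'confidence': 0.42}
scene handle_blue {'xyz': [537.6, -112.4, 187.0], 'confidence': 0.68}
side crank_red {'xyz': [670.9, 133.5, -2.4], 'confidence': 0.78}
side crank_red {'xyz': [512.2, 163.2, 122.2], 'confidence': 0.63}
side shaft_red {'xyz': [276.9, 280.9, 146.8], 'confidence': 0.63}
side shaft_red {'xyz': [308.7, -215.3, 141.2], 'confidence': 0.42}
side handle_blue {'xyz': [541.3, -118.2, 192.3], 'confidence': 0.78}
```

View pics/scene0.png

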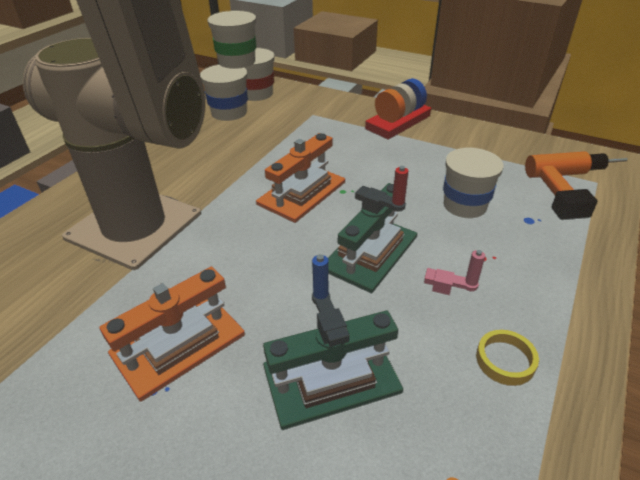

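View pics/side0.png

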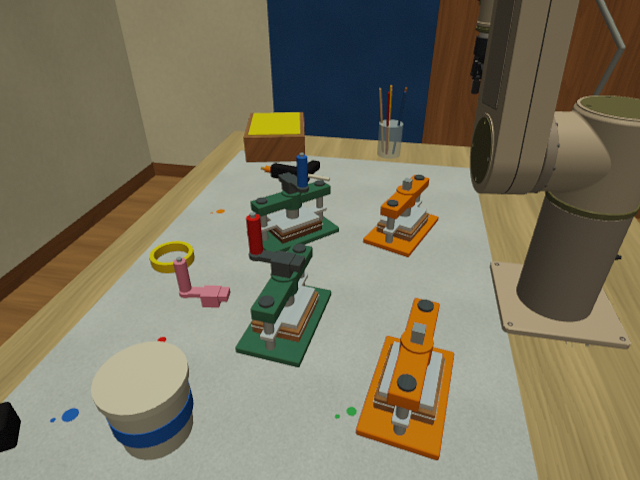

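Candidates in the scene picture are the red grip on the green press at (400,186), the pink loose crank at (475,268), the blue grip at (320,277), and two orange presses without cranks at (300,170) and (170,330). The red grip on the green press fits the description. I'll measure it and confirm with one crop.

```bash
cat > h.py <<'E'
import numpy as np, cv2
from bench import sense, eyes, models
def red(c, save=None, crop=None):
    p,d=eyes.snapshot(c); k=eyes.get_calibration(c)
    h=cv2.cvtColor(p,cv2.COLOR_RGB2HSV)
    m=((h[...,0]<5)|(h[...,0]>175))&(h[...,1]>190)&(h[...,2]>50)&(d>0)
    n,l,st,ce=cv2.connectedComponentsWithStats(m.astype(np.uint8))
    K=np.array(k["intrinsics"])
    if save:
        x,y,w,hh=crop; cv2.imwrite(save,cv2.resize(p[y:y+hh,x:x+w,::-1],None,fx=4,fy=4,interpolation=2))
    out=[]
    for i in range(1,n):
        if st[i,4]<60: continue
        v,u=np.where(l==i); z=d[v,u]
        X=np.linalg.inv(K)@np.array([u*z,v*z,z]); W=(np.array(k["R"]).T@(X-np.array(k["t"])[:,None])).T
        cam=-np.array(k["R"]).T@np.array(k["t"])
        out.append((ce[i].round(),st[i,4],np.median(W,0).round(1),np.percentile(W[:,2],[2,98]).round(1),cam.round(),W))
    return out
def fit(W,cam,r=12):
    from scipy.optimize import least_squares
    W=W[(W[:,2]>158)&(W[:,2]<222)]; c0=np.median(W[:,:2],0); dr=c0-cam[:2]; c0=c0+r*dr/np.linalg.norm(dr)
    return least_squares(lambda c:np.hypot(*(W[:,:2]-c).T)-r,c0,loss='soft_l1').x.round(1)
E
python3 - <<'E'
from h import *
for c,cr in(("scene",(310,140,150,150)),("side",None)):
    for o in red(c,"pics/crop.png" if cr else None,cr):
        print(c,*o[:5]); 
        if o[3][1]>180: print(fit(o[5],o[4]))
E
```

```text
side [255. 234.] 478 [554.1 164.1 194.2] [157.9 223.5] [321. 751. 590.]
[559.  154.2]
```

View pics/crop.png

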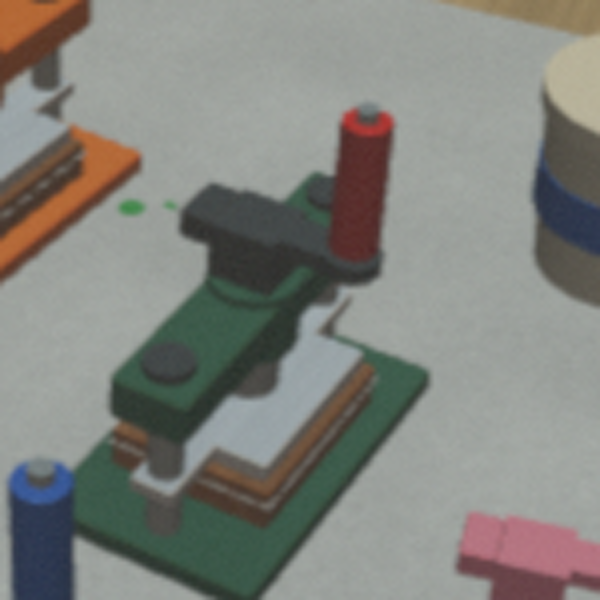

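The crop confirms it: the red grip stands on the dark crank seated on the green press, with the pink look-alike at lower right and the blue grip at lower left, both apart from it. I'll go above it now.

Emit:
apply_moves --pt "0 0 -35 0 0 0.1104" --pt "0 0 -35 0 0 0.1104" --pt "26 -46 0 0 0 0" --pt "26 -46 0 0 0 0" --pt "26 -46 0 0 0 0" --fingers 85 --grip_force 40

```text
time: 1.12
tool_pos: [210.0, -446.1, 301.4]
tcp_rot: [180.0, -0.0, -0.0]
ft_force: [0.7, 0.7, 0.8]
finger_gap: 85.3
grip_force: 0.0
```

Emit:
apply_moves --pt "26 -46 0 0 0 0" --pt "26 -46 0 0 0 0" --pt "26 -46 0 0 0 0" --pt "26 -46 0 0 0 0" --pt "26 -46 0 0 0 0"

```text
time: 1.75
tool_pos: [340.0, -215.9, 301.6]
tcp_rot: [180.0, -0.1, -0.0]
ft_force: [0.7, -0.9, -0.6]
finger_gap: 85.0
grip_force: 0.0
```

Emit:
apply_moves --pt "26 -46 0 0 0 0" --pt "26 -46 0 0 0 0" --pt "26 -46 0 0 0 0" --pt "26 -46 0 0 0 0" --pt "26 -46 0 0 0 0"

```text
time: 2.38
tool_pos: [470.1, 14.3, 301.6]
tcp_rot: [180.0, -0.1, 0.0]
ft_force: [-0.4, -1.9, 0.2]
finger_gap: 85.4
grip_force: 0.0
```

Emit:
apply_moves --pt "26 -46 0 0 0 0" --pt "26 -46 0 0 0 0" --pt "26 -46 0 0 0 0" --pt "0 0 0 0 0 0" --pt "0 0 0 0 0 0"

```text
time: 3.0
tool_pos: [547.2, 150.4, 301.1]
tcp_rot: [180.0, 0.0, 0.0]
ft_force: [0.4, -0.4, 0.3]
finger_gap: 85.1
grip_force: 0.0
```

Run:
```python
from h import *
from scipy.spatial.transform import Rotation as Ro
from scipy.optimize import least_squares
s=sense();print(s['time'],s['tool_pos'],s['tcp_rot'],s['ft_force'])
k=eyes.get_calibration("wrist");K=np.array(k["intrinsics"]);M=np.array(k["mount"])
p,d=eyes.snapshot("wrist");cv2.imwrite("pics/w1.png",p[:,:,::-1])
h=cv2.cvtColor(p,cv2.COLOR_RGB2HSV)
m=((h[...,0]<6)|(h[...,0]>174))&(h[...,1]>150)&(h[...,2]>40)&(d>0)
v,u=np.where(m);z=d[v,u];a=(u-K[0,2])/K[0,0];b=(v-K[1,2])/K[1,1];r=np.hypot(a,b)
t=np.tan(r)/r; X=np.c_[a*t*z,b*t*z,z,np.ones_like(z)]
T=np.eye(4);T[:3,:3]=Ro.from_euler('xyz',s['tcp_rot'],degrees=True).as_matrix();T[:3,3]=s['tool_pos']
W=(T@M@X.T).T[:,:3]
W=W[np.hypot(W[:,0]-555,W[:,1]-155)<40]
cam=(T@M)[:3,3];print(cam,len(W),np.median(W,0),np.percentile(W[:,2],[2,98]))
top=W[W[:,2]>221];print("top",len(top),top.min(0),top.max(0),top.mean(0))
print("fit",fit(W,cam))
for n in("crank_red","shaft_red"):
    for q in models.place_of(n,"wrist"):print(n,q)
```

```text
3.0 [547.23451146 150.43225377 301.08898823] [1.79970498e+02 3.56272243e-02 3.61405835e-02] [ 0.39009248 -0.43899376  0.30270301]
[613.08727089 150.18915012 442.69657511] 1309 [564.43471227 153.73340548 222.35826906] [159.76738336 224.17797043]
top 838 [547.19397491 142.68932049 221.07679024] [570.47620346 165.97836209 229.32593154] [559.28479263 154.15420425 222.8878657 ]
fit [558.  154.2]
crank_red {'xyz': [511.6, 161.4, 117.6], 'confidence': 0.89}
crank_red {'xyz': [668.3, 132.2, -2.1], 'confidence': 0.81}
```

View pics/w1.png

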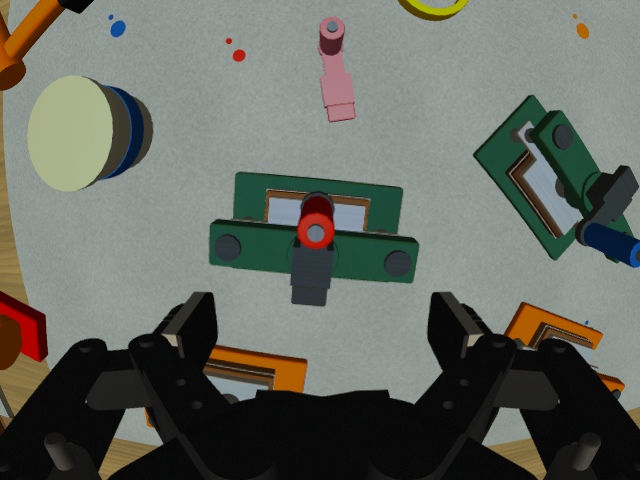

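The wrist view shows the red grip top at (316,232), the hub at (310,270), and the post caps at (228,247) and (397,263). Next I'll measure the shaft axis from the hub top and crossbar caps.

Run:
```python
from h import *
from scipy.spatial.transform import Rotation as Ro
s=sense()
k=eyes.get_calibration("wrist");K=np.array(k["intrinsics"]);M=np.array(k["mount"])
p,d=eyes.snapshot("wrist");h=cv2.cvtColor(p,cv2.COLOR_RGB2HSV).astype(int)
T=np.eye(4);T[:3,:3]=Ro.from_euler('xyz',s['tcp_rot'],degrees=True).as_matrix();T[:3,3]=s['tool_pos']
v,u=np.mgrid[170:320,190:430].reshape(2,-1);z=d[v,u];a=(u-K[0,2])/K[0,0];b=(v-K[1,2])/K[1,1];r=np.hypot(a,b)+1e-9
t=np.tan(r)/r;W=(T@M@np.c_[a*t*z,b*t*z,z,np.ones_like(z)].T).T[:,:3]
H=h[v,u]
hub=(W[:,2]>146)&(W[:,2]<157)&(W[:,0]<535)&(H[:,1]<90)
P=W[hub];print("hub",len(P),np.percentile(P,[1,50,99],axis=0).round(1))
rect=cv2.minAreaRect(P[:,:2].astype(np.float32));print(rect)
for n,(cu,cv_) in dict(a=(228,247),b=(397,263)).items():
    q=(np.hypot(u-cu,v-cv_)<22)&(H[:,1]<90)&(W[:,2]>100)
    Q=W[q];print(n,len(Q),np.percentile(Q,[2,50,98],axis=0).round(1),Q.mean(0).round(1))
g=(W[:,2]>105)&(W[:,2]<130)&(H[:,1]>90)&(H[:,0]>40)&(H[:,0]<90)
G=W[g];print("bar",len(G),cv2.minAreaRect(G[:,:2].astype(np.float32)))
```

```text
hub 2211 [[475.2 142.5 149. ]
 [502.7 159.5 151. ]
 [526.9 176.  152.5]]
((502.2247009277344, 159.52720642089844), (33.62160873413086, 56.01091766357422), 84.94234466552734)
a 578 [[501.  226.6 112.8]
 [516.9 238.1 119.9]
 [528.3 258.  121.6]] [517.2 238.  121.7]
b 559 [[489.1  67.4 113.5]
 [501.7  79.7 119.9]
 [513.1  91.2 121.4]] [502.2  79.9 122. ]
bar 6118 ((508.9558410644531, 158.70819091796875), (197.742431640625, 42.093875885009766), 84.58316802978516)
```

The shaft axis is at about (509.2, 158.8) from three agreeing measures. The handle is at (559.1, 154.2), so the radius is 50 and the arm angle −5.2°. Next: descend and grasp.

Emit:
apply_moves --pt "11.8 -3.8 31 0 0 0" --pt "0 0 40 0 0 0" --pt "0 0 35 0 0 0" --pt "0 0 25 0 0 0" --pt "0 0 0 0 0 0"

```text
time: 3.82
tool_pos: [557.5, 153.3, 168.2]
tcp_rot: [180.0, 0.2, -0.1]
ft_force: [0.4, -0.0, 0.2]
finger_gap: 85.2
grip_force: 0.0
```

Emit:
apply_moves --pt "0 0 0 0 0 0" --pt "0 0 0 0 0 0" --pt "0 0 0 0 0 0" --pt "0 0 0 0 0 0" --pt "0 0 0 0 0 0" --fingers 15 --grip_force 35

```text
time: 4.45
tool_pos: [559.9, 154.5, 171.2]
tcp_rot: [-180.0, -0.1, 0.0]
ft_force: [1.0, 0.1, 3.6]
finger_gap: 23.0
grip_force: 34.7
```

Emit:
apply_moves --pt "0 0 0 0 0 0" --pt "0 0 0 0 0 0" --pt "0 0 0 0 0 0" --pt "0 0 0 0 0 0" --pt "0 0 0 0 0 0"

```text
time: 5.08
tool_pos: [559.9, 154.5, 171.1]
tcp_rot: [-180.0, -0.1, -0.0]
ft_force: [2.5, -0.0, 5.0]
finger_gap: 22.8
grip_force: 34.8
```

Emit:
apply_moves --pt "-0.57 -13.04 0 0 0 0" --pt "-3.92 -12.45 0 0 0 0" --pt "-7.01 -11.01 0 0 0 0" --pt "-9.62 -8.82 0 0 0 0" --pt "-11.58 -6.03 0 0 0 0"

```text
time: 5.7
tool_pos: [527.2, 206.4, 171.2]
tcp_rot: [-180.0, -0.1, 0.0]
ft_force: [2.5, -1.4, 5.1]
finger_gap: 23.0
grip_force: 35.1
```

Run:
```python
from h import *
for o in red("side"):
    print(*o[:5]); print(fit(o[5],o[4]))
red("scene","pics/c2.png",(310,140,150,150))
s=sense();print(s['tool_pos'],s['ft_force'],s['wrist_torque'])
for c in("scene","side"):
    print(models.place_of("crank_red",c))
```

```text
[267. 257.] 195 [516.2 212.1 183.7] [156.6 223.2] [321. 751. 590.]
[526.4 206.2]
[526.20779358 206.71531398 171.14174921] [0.33884687 2.0124462  5.11713939] [ 0.24545422 -0.0038553   0.02144153]
[{'xyz': [509.6, 157.5, 122.0], 'confidence': 0.73}, {'xyz': [670.0, 135.4, 3.7], 'confidence': 0.69}]
[{'xyz': [673.2, 134.6, -2.6], 'confidence': 0.95}, {'xyz': [514.7, 159.0, 121.2], 'confidence': 0.84}]
```

View pics/c2.png

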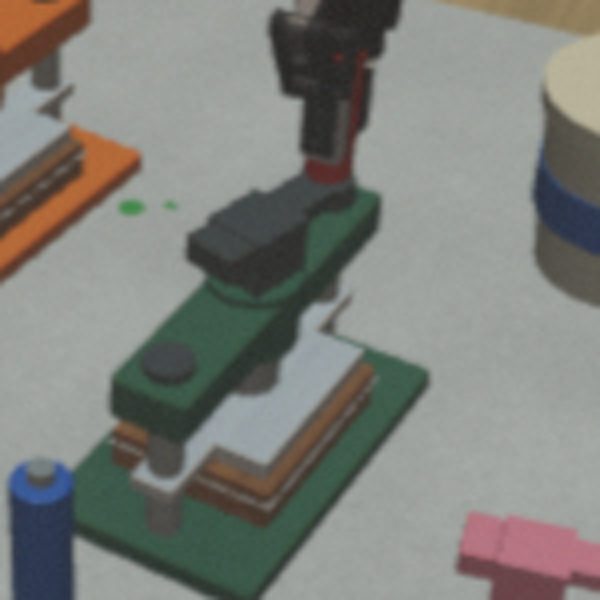

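The crop shows the crank turned with the gripped handle (330,150), still seated and with low forces. I'll continue.

Emit:
apply_moves --pt "-12.74 -2.82 0 0 0 0" --pt "-13.04 0.57 0 0 0 0" --pt "-12.45 3.92 0 0 0 0" --pt "-11.01 7.01 0 0 0 0" --pt "-8.82 9.62 0 0 0 0"

```text
time: 6.52
tool_pos: [468.4, 187.9, 171.0]
tcp_rot: [-179.9, -0.1, 0.0]
ft_force: [4.6, 0.5, 3.3]
finger_gap: 23.1
grip_force: 35.1
```

Emit:
apply_moves --pt "-6.03 11.58 0 0 0 0" --pt "-2.82 12.74 0 0 0 0" --pt "0.57 13.04 0 0 0 0" --pt "3.92 12.45 0 0 0 0" --pt "7.01 11.01 0 0 0 0"

```text
time: 7.15
tool_pos: [471.3, 126.8, 171.0]
tcp_rot: [-179.9, -0.0, 0.0]
ft_force: [2.1, 4.8, 4.2]
finger_gap: 23.1
grip_force: 35.1
```

Emit:
apply_moves --pt "9.62 8.82 0 0 0 0" --pt "11.58 6.03 0 0 0 0" --pt "12.74 2.82 0 0 0 0" --pt "13.04 -0.57 0 0 0 0" --pt "12.45 -3.92 0 0 0 0"

```text
time: 7.78
tool_pos: [530.6, 113.2, 170.9]
tcp_rot: [-180.0, 0.0, -0.0]
ft_force: [-3.1, 1.7, 8.7]
finger_gap: 23.2
grip_force: 35.6
```

Emit:
apply_moves --pt "11.01 -7.01 0 0 0 0" --pt "8.82 -9.62 0 0 0 0" --pt "6.03 -11.58 0 0 0 0" --pt "2.82 -12.74 0 0 0 0" --pt "0 0 0 0 0 0"

```text
time: 8.4
tool_pos: [560.0, 154.8, 171.1]
tcp_rot: [-180.0, -0.1, 0.0]
ft_force: [3.6, 0.7, 6.5]
finger_gap: 23.3
grip_force: 35.2
```

Run:
```python
from h import *
s=sense();print(s['time'],s['tool_pos'],s['tcp_rot'],s['ft_force'],s['wrist_torque'])
red("scene","pics/c3.png",(310,140,150,150))
for c in("scene","side"):
    if c=="side": print([o[2:4] for o in red(c)])
    print(models.place_of("crank_red",c))
```

```text
8.4 [559.96968837 154.83908065 171.07080973] [-1.79993964e+02 -9.78358479e-02  3.21001596e-02] [3.62338258 0.70003354 6.54761608] [ 0.07384301 -0.35720192  0.0565954 ]
[{'xyz': [507.8, 160.1, 119.7], 'confidence': 0.96}, {'xyz': [671.8, 131.8, 3.0], 'confidence': 0.76}]
[(array([549. , 159.5, 183.7]), array([157.4, 223. ]))]
[{'xyz': [509.2, 162.1, 123.3], 'confidence': 0.71}, {'xyz': [672.5, 135.6, -2.2], 'confidence': 0.69}]
```

View pics/c3.png

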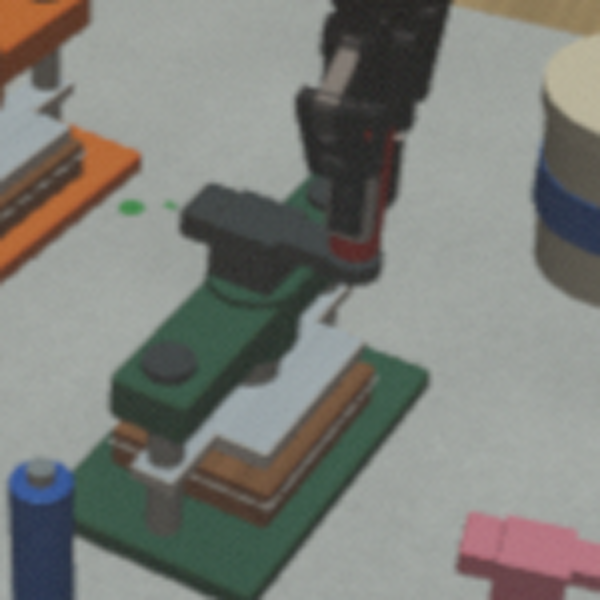

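The crop shows the handle (355,215) back at its starting angle, the crank seated and the plate visibly lifted. Next: two more turns plus about 9° for the free play.

Emit:
apply_moves --pt "-0.57 -13.04 0 0 0 0" --pt "-3.92 -12.45 0 0 0 0" --pt "-7.01 -11.01 0 0 0 0" --pt "-9.62 -8.82 0 0 0 0" --pt "-11.58 -6.03 0 0 0 0"

```text
time: 9.22
tool_pos: [527.2, 206.3, 171.2]
tcp_rot: [-180.0, -0.1, 0.0]
ft_force: [2.8, 0.9, 5.7]
finger_gap: 23.2
grip_force: 35.2
```

Emit:
apply_moves --pt "-12.74 -2.82 0 0 0 0" --pt "-13.04 0.57 0 0 0 0" --pt "-12.45 3.92 0 0 0 0" --pt "-11.01 7.01 0 0 0 0" --pt "-8.82 9.62 0 0 0 0"

```text
time: 9.85
tool_pos: [468.4, 187.8, 171.0]
tcp_rot: [-179.9, -0.1, 0.0]
ft_force: [3.2, 0.9, 4.6]
finger_gap: 22.9
grip_force: 35.2
```

Emit:
apply_moves --pt "-6.03 11.58 0 0 0 0" --pt "-2.82 12.74 0 0 0 0" --pt "0.57 13.04 0 0 0 0" --pt "3.92 12.45 0 0 0 0" --pt "7.01 11.01 0 0 0 0"

```text
time: 10.48
tool_pos: [471.3, 126.8, 171.0]
tcp_rot: [-179.9, -0.0, 0.0]
ft_force: [3.7, 5.7, 4.8]
finger_gap: 23.1
grip_force: 35.1
```

Emit:
apply_moves --pt "9.62 8.82 0 0 0 0" --pt "11.58 6.03 0 0 0 0" --pt "12.74 2.82 0 0 0 0" --pt "13.04 -0.57 0 0 0 0" --pt "12.45 -3.92 0 0 0 0"

```text
time: 11.1
tool_pos: [530.6, 113.2, 170.8]
tcp_rot: [-180.0, 0.0, -0.0]
ft_force: [-2.6, 0.5, 8.6]
finger_gap: 23.2
grip_force: 35.6
```

Emit:
apply_moves --pt "11.01 -7.01 0 0 0 0" --pt "8.82 -9.62 0 0 0 0" --pt "6.03 -11.58 0 0 0 0" --pt "2.82 -12.74 0 0 0 0" --pt "0 0 0 0 0 0"

```text
time: 11.72
tool_pos: [560.0, 154.8, 171.1]
tcp_rot: [-180.0, -0.1, 0.0]
ft_force: [2.0, 0.3, 7.4]
finger_gap: 23.0
grip_force: 35.2
```

Emit:
apply_moves --pt "-0.57 -13.04 0 0 0 0" --pt "-3.92 -12.45 0 0 0 0" --pt "-7.01 -11.01 0 0 0 0" --pt "-9.62 -8.82 0 0 0 0" --pt "-11.58 -6.03 0 0 0 0"

```text
time: 12.35
tool_pos: [527.2, 206.3, 171.2]
tcp_rot: [-179.9, -0.1, 0.0]
ft_force: [2.7, -0.5, 6.2]
finger_gap: 22.9
grip_force: 35.2
```

Emit:
apply_moves --pt "-12.74 -2.82 0 0 0 0" --pt "-13.04 0.57 0 0 0 0" --pt "-12.45 3.92 0 0 0 0" --pt "-11.01 7.01 0 0 0 0" --pt "-8.82 9.62 0 0 0 0"

```text
time: 12.98
tool_pos: [468.4, 187.9, 171.0]
tcp_rot: [-179.9, -0.1, 0.0]
ft_force: [3.0, 0.4, 3.7]
finger_gap: 23.1
grip_force: 35.2
```

Emit:
apply_moves --pt "-6.03 11.58 0 0 0 0" --pt "-2.82 12.74 0 0 0 0" --pt "0.57 13.04 0 0 0 0" --pt "3.92 12.45 0 0 0 0" --pt "7.01 11.01 0 0 0 0"

```text
time: 13.6
tool_pos: [471.2, 126.8, 170.9]
tcp_rot: [-179.9, -0.0, 0.0]
ft_force: [2.9, 5.0, 5.0]
finger_gap: 23.1
grip_force: 35.1
```

Emit:
apply_moves --pt "9.62 8.82 0 0 0 0" --pt "11.58 6.03 0 0 0 0" --pt "12.74 2.82 0 0 0 0" --pt "13.04 -0.57 0 0 0 0" --pt "12.45 -3.92 0 0 0 0"

```text
time: 14.22
tool_pos: [530.6, 113.2, 170.8]
tcp_rot: [-180.0, 0.0, -0.0]
ft_force: [-2.2, 0.5, 8.9]
finger_gap: 23.4
grip_force: 35.6
```

Emit:
apply_moves --pt "11.01 -7.01 0 0 0 0" --pt "8.82 -9.62 0 0 0 0" --pt "6.03 -11.58 0 0 0 0" --pt "2.82 -12.74 0 0 0 0" --pt "0.07 -7.85 0 0 0 0"

```text
time: 14.85
tool_pos: [560.1, 162.0, 171.1]
tcp_rot: [180.0, -0.1, -0.0]
ft_force: [1.9, -1.6, 6.9]
finger_gap: 23.3
grip_force: 35.2
```

Emit:
apply_moves --pt "0 0 0 0 0 0" --pt "0 0 0 0 0 0" --pt "0 0 0 0 0 0" --pt "0 0 0 0 0 0" --pt "0 0 0 0 0 0"

```text
time: 15.48
tool_pos: [560.0, 162.3, 171.1]
tcp_rot: [-180.0, -0.1, -0.0]
ft_force: [3.2, 0.4, 5.8]
finger_gap: 23.4
grip_force: 35.2
```

Run:
```python
from h import *
s=sense();print(s['time'],s['tool_pos'],s['ft_force'],s['wrist_torque'])
a=s['tool_pos']-np.array([509.8,159.2,171]);print(np.degrees(np.arctan2(a[1],a[0])))
red("scene","pics/c4.png",(310,140,150,150))
```

```text
15.475 [559.99932697 162.30540686 171.13298321] [3.22078837 0.42120084 5.84380986] [ 0.18961961 -0.4013294  -0.01635909]
3.539893282350469
```

View pics/c4.png

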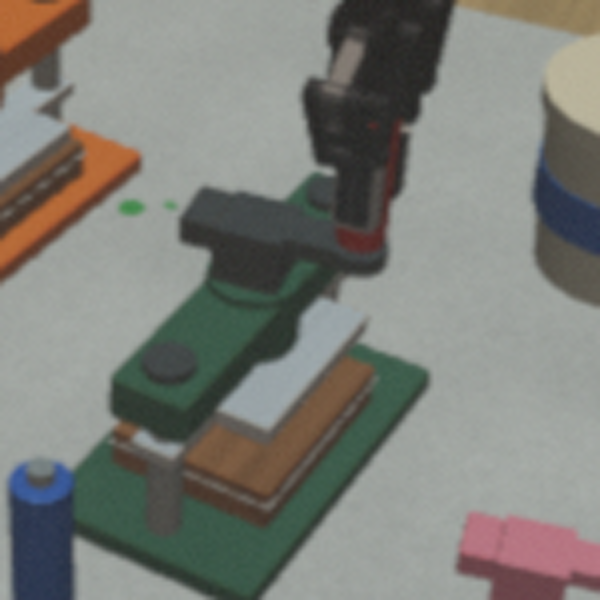

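The plate is now clearly up about three turns' worth, and the crank is seated. Release and retreat upward.

Emit:
apply_moves --pt "0 0 0 0 0 0" --pt "0 0 0 0 0 0" --pt "0 0 0 0 0 0" --pt "0 0 0 0 0 0" --pt "0 0 0 0 0 0" --fingers 85

```text
time: 16.15
tool_pos: [559.2, 162.2, 170.2]
tcp_rot: [180.0, 0.0, 0.0]
ft_force: [-0.4, -0.2, 0.3]
finger_gap: 84.8
grip_force: 0.0
```

Emit:
apply_moves --pt "0 0 -15 0 0 0" --pt "0 0 -30 0 0 0" --pt "0 0 -40 0 0 0" --pt "0 0 -40 0 0 0" --pt "0 0 -25 0 0 0"

```text
time: 16.77
tool_pos: [560.0, 162.4, 324.5]
tcp_rot: [-180.0, -0.2, 0.0]
ft_force: [0.7, -0.2, -0.4]
finger_gap: 85.2
grip_force: 0.0
```

Emit:
apply_moves --pt "0 0 0 0 0 0" --pt "0 0 0 0 0 0" --pt "0 0 0 0 0 0" --pt "0 0 0 0 0 0" --pt "0 0 0 0 0 0"

```text
time: 17.4
tool_pos: [559.1, 162.2, 319.7]
tcp_rot: [180.0, 0.1, 0.0]
ft_force: [0.4, 0.7, 0.8]
finger_gap: 85.1
grip_force: 0.0
```

Run:
```python
from h import *
for o in red("side"):
    if o[3][1]>180:
        f=fit(o[5],o[4]);print(o[3],f,np.degrees(np.arctan2(f[1]-158.8,f[0]-509.2)))
red("scene","pics/c5.png",(310,140,150,150))
```

```text
[158.1 223.2] [559.2 162.1] 3.7760449848949853
```

View pics/c5.png

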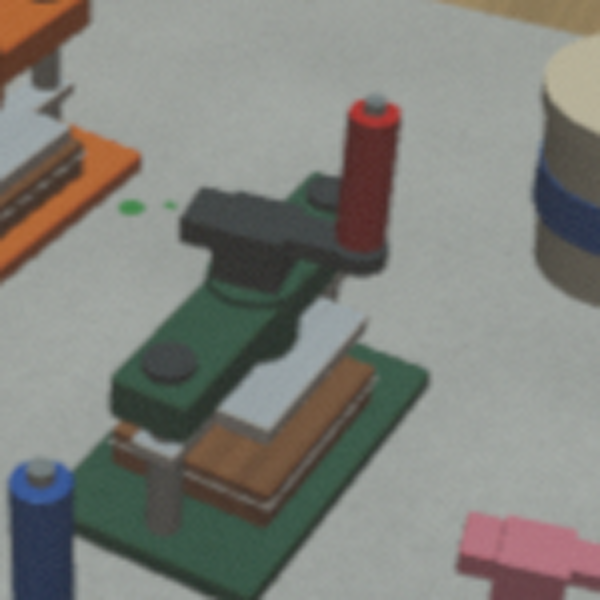

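The crop shows the crank released, upright and seated (grip 370,175), about 9° past three turns, with the plate raised. I'm handing it in.

```bash
python3 -c "
from bench import job
print(job.hand_in())"
```

```text
the job is handed in; nothing more can be done
None
```

I wound the red crank three full turns anticlockwise plus about 9° for the free play, then let go; the last picture shows the plate raised and the crank seated on its shaft, the blue press was never touched, and the job is handed in (no verdict was returned).

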